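# Close the shavings drawer and switch the pencil sharpener on

## Robot

A 6-joint arm with a two-finger parallel gripper is mounted at the origin on the work surface. World frame = base frame: x ahead of the robot, y to its left, z up, the work surface at z = 0. Lengths are in mm, angles in rad, forces in N, time in s.
With the tool pointing down it reaches from about 350 to 975 mm from the base axis. Payload 7.1 kg.
Tool frame: the origin (TCP) lies on the front face of the gripper's body, between the roots of the fingers; the fingertips stand 80 mm ahead of it and the grasp point (between the pads) lies 61 mm ahead of it; z points along the fingers, y is the line along which they close (so a half turn about z gives the same grasp; the last joint's range is limited). The gripper opens to 88 mm and grips with 3 to 60 N. Pads are 20 mm wide; open, the fingers measure 115 mm over their backs; the gripper's body (75 mm by 178 mm) begins 61 mm behind the grasp point.
Start: joints at [-0.019, 0.423, 1.63, -0, 1.089, -0.019], TCP at [624.984, 0.026, 302.675] pointing down, gripper open.
Joint ranges: [-3, 3], [-0.9, 2.11], [0.09, 2.58], [-1.31, 4.45], [0.11, 2.69], [-2.54, 2.54]. Speed limits (rad/s): [2.39, 2.39, 3.01, 3.14, 3.14, 3.14].

## Interface

Orientations are given as a rotation vector (axis times angle).
In Python, from workcell import readout, vision, close_job gives the robot as it stands.
- The arm moves only by the tool servo_tool, never from a script. Its argument "plan" is a list that holds one entry, the list of rows, each a list of 7 numbers: the gripper command: -1 is fully open, 1 is shut, values between are in proportion, then the shift along the world's x, y, z in units of 40 mm (1.0 is 40 mm), then the turn, a rotation vector about the world's x, y, z in units of 5 degrees (1.0 is 5 degrees). A call has 1 to 5 rows; each row shifts and turns the commanded pose from where the row before left it; what a row does not reach is not made up. A row lasts 1/12 s, in which the tool goes at most 41.7 mm and 7.16 degrees, less where a joint would pass 70% of its speed; a pose out of reach is approached as far as the arm can. A call is refused whole if a number of a shift passes 1 or a number of a turn 1, either way. A call with a gripper value outside its range is refused whole. The fingers move at their own pace and stop on an object; the grip force is fixed at half the most. Time passes only in rows, so rows that do not move let the fingers close. It gives the time, the measured TCP pose, the force, the opening and the grip force at its end, in the units of the state.
- readout.get_obs(): the state, without advancing time (a new reading comes with each control period).
- vision.get_image(name): name is "scene" or "side" or "wrist"; returns the picture (400x640x3 uint8, red, green, blue); there is no depth.
- vision.camera_params(name): a dict with "fx", "fy", "cx", "cy" (pixels), "rvec" (rotation vector, rad) and "tvec" (3), from world to camera coordinates, as OpenCV has them; the wrist camera has in their place "hand_eye" (4x4, takes a point from camera to tool coordinates, whose origin is the TCP and whose axes are the flange's). Camera axes: x right, y down, z forward; pixel columns grow to the right and rows downward; lengths in mm; the calibration is good to about 2 mm. A picture is of the moment at which its call begins: read the wrist's pose just before it. camera_params takes no time and is no camera call.
- close_job(): hands the job in; it is judged then, once.
The state is a dict: "t": time; "qpos": joint angles; "qvel": joint speeds; "joint_torque": joint torques, N m; "ee_pos": TCP position; "orientation": TCP orientation; "ft_force": force on the tool from outside, world axes, zero at the start; "moment": the same for the moment, N m; "width": finger opening in mm; "grasp_force": force on a finger pad.
Only numpy, scipy, OpenCV 4.12 (cv2) and the standard library are available. Lean on these libraries where they do the work, as an engineer would, in place of code of your own. Each camera call takes 0.05 s, during which the arm holds its last target. There are 200 camera calls.

## Task

The pencil sharpener has just been emptied: push its shavings drawer gently in until it is fully home, and then switch the machine on by pressing the marked, raised end of its red rocker switch with a fingertip, in one gentle push, so that it snaps over and stays. Do not force anything, and leave the other things on the table as they are.

Things in the scene. Friction and masses are not known exactly. Their poses are not given: they have to be found in the camera images.
- sharpener: blue electric pencil sharpener fixed to the table: 180 mm deep (x), 150 wide (y), housing top 85 mm up. Origin: centre of its underside; -x is its front (to the robot: drawer, two pencil mouths), +y its left seen from the robot. Turned up to 0.4 rad either way. A black block (50 x 74 mm, centre at local x +40, y 0) carries the switch and stands 3 to 27 mm out of the top.
- drawer (a joint): shavings drawer in the sharpener's front: metres pulled out, 0 = fully home, at most 0.060. It slides along the sharpener's x axis, and pushing it in is pushing along the sharpener's +x. About 3 N of friction while it slides (it stays where it is left), then it meets a hard stop.
- drawer_front (a point): centre of the outer face of the grey drawer front, 33 mm above the table. The face is upright, 130 mm wide (sharpener's y), from 8 to 58 mm above the table, and looks to the sharpener's -x. With the drawer home this point lies 98 mm in front of the sharpener's origin and the housing's face above it stands 8 mm farther back.
- rocker (a joint): red rocker switch on the sharpener's top, rad: 0 = off, 0.30 = on (hard stops). Over-centre: from off its raised on end takes about 9 N at the outer edge to start moving, less and less on the way down, none at 0.225; beyond that it snaps to on by itself and stays. Let go earlier it springs back to off. The last 0.075 rad are only 2 mm at the edge.
- switch_spot (a point): point fixed to the housing, level with its top (85 mm up), under the rocker's on end (white bar), 24 mm to the sharpener's +y from the pivot. The block's height differs from case to case by 24 mm and is not measured: in off the raised outer edge (28 mm from the pivot) stands 21 to 45 mm above this point, in on the end is level and 8 mm lower. Rocker 30 mm (x) by 56 mm (y), a shallow V.
- pencil_yellow: loose yellow pencil, 170 mm long and 7.5 mm thick, lying beside the sharpener's left side; origin at its middle, underside; point to its +x
- pencil_blue: loose blue pencil, 170 x 7.5 mm, lying on the table; origin at its middle, underside
- eraser: white eraser 22 x 45 x 12 mm, resting on the front part of the sharpener's top; origin at the centre of its underside
- cup_a: empty paper cup, 74 mm across the rim and 85 mm tall, standing near the sharpener's right side; origin at the centre of its foot
- cup_b: empty paper cup, 74 mm across the rim, 85 mm tall; origin at the centre of its foot
- jug: empty glass coffee jug with black lid and handle, 124 mm across and 126 mm tall; origin at the centre of its foot
There are look-alikes about, which are no part of the job. Leave any yellow look-alike of the sharpener alone.

How it is judged:
By the outcome, as a careful person would: the job done as asked, in the order asked, and still so for the second after the job is handed in, with the robot touching nothing.
It also fails if it takes over 67 s, if anything falls off the work surface, if the arm or the gripper's body presses on something with over 40 N, if the wrist force passes 120 N, or if a joint passes its speed limit or range.

## Working session

There is one attempt and no reset: what is moved stays moved. The work goes in short steps, Python scripts to look and compute and a tool call to move; the robot and the scene stay as the last step left them, time stands still between calls to the robot, and variables do not carry over. Pictures are saved under pics/ and viewed, at most 10 in all, crops included, and the job is handed in when it is done.

Besides the shell and the picture viewer there is one more tool, called after ">>>" as name(argument=value, ...) on one line, values as JSON. servo_tool: Moves the arm, as the interface text tells. Its arguments: {"type":"object","properties":{"plan":{"type":"array"}},"required":["plan"]}

```bash
mkdir -p pics; ls
cat > h.py <<'E'
import numpy as np, cv2
from workcell import readout, vision, close_job
def save(n,f):
    im=vision.get_image(n); cv2.imwrite('pics/'+f,cv2.cvtColor(im,cv2.COLOR_RGB2BGR)); return im
def Rt(n):
    p=vision.camera_params(n)
    K=np.array([[p['fx'],0,p['cx']],[0,p['fy'],p['cy']],[0,0,1]])
    if 'rvec' in p:
        R=cv2.Rodrigues(np.array(p['rvec'],float))[0]; return K,R,np.array(p['tvec'],float)
    o=readout.get_obs(); T=np.eye(4); T[:3,:3]=cv2.Rodrigues(np.array(o['orientation'],float))[0]; T[:3,3]=o['ee_pos']
    C=np.linalg.inv(T@np.array(p['hand_eye'])); return K,C[:3,:3],C[:3,3]
def onz(cam,uv,z):
    K,R,t=cam; c=-R.T@t; d=R.T@np.linalg.inv(K)@np.array([*uv,1.]); return c+d*(z-c[2])/d[2]
def proj(cam,X):
    K,R,t=cam; x=K@(R@np.array(X,float)+t); return x[:2]/x[2]
E
python3 -c "
from h import *
for n in ['scene','side','wrist']:
    save(n,n+'0.png'); K,R,t=Rt(n); print(n,K[0,0],-R.T@t,R[2])
"
```

```text
pics
scene 487.04837959036706 [1224.01320137 -356.06111366 1122.91002442] [-0.55686579  0.26097579 -0.78853797]
side 501.92200032990274 [ 410.34081079 1071.50400042  838.2419303 ] [ 0.07121008 -0.81883266 -0.56959828]
wrist 334.1717077286313 [625.03953641  82.12841779 384.70138349] [ 9.17472993e-05 -2.98595294e-01 -9.54379821e-01]
```

View pics/scene0.png

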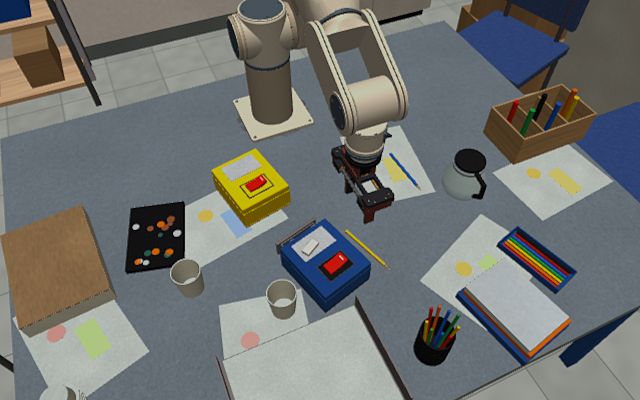

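View pics/side0.png

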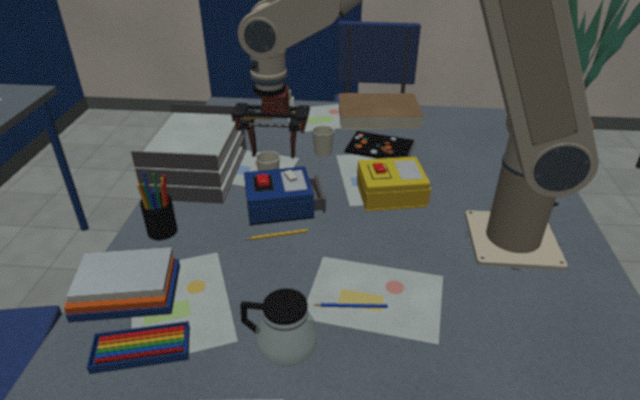

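The blue sharpener is at about (325,262) in the scene view, with its drawer open toward (297,232) and its switch at (335,264). In the side view it's at (280,190). I'll zoom in next.

```bash
python3 -c "
import cv2
a=cv2.imread('pics/scene0.png')[205:320,265:385]; a=cv2.resize(a,None,fx=5,fy=5,interpolation=cv2.INTER_CUBIC)
cv2.imwrite('pics/c1.png',a)
b=cv2.imread('pics/side0.png')[150:245,235:335]; cv2.imwrite('pics/c2.png',cv2.resize(b,None,fx=6,fy=6,interpolation=cv2.INTER_CUBIC))
"
```

```text
(no output)
```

View pics/c1.png

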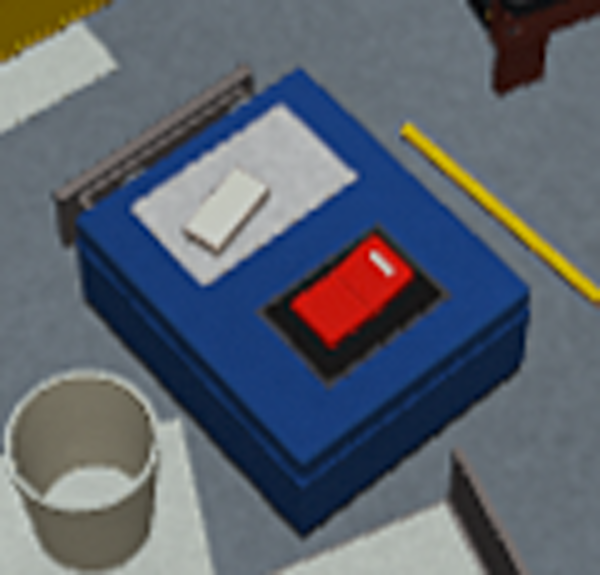

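View pics/c2.png

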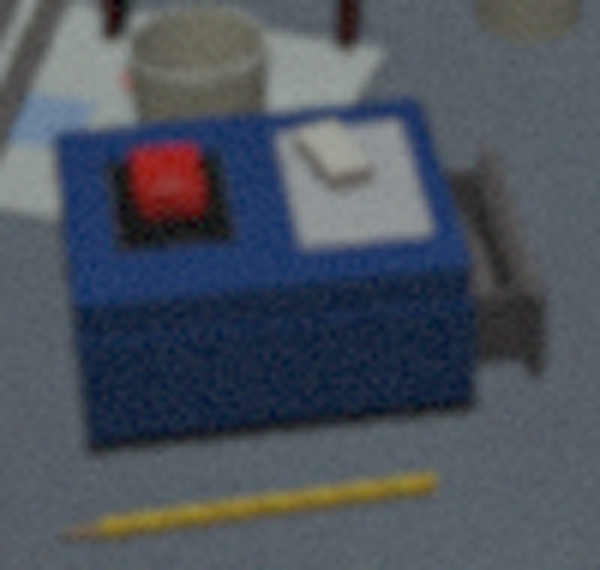

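The scene crop shows the housing top corners at crop (298,68), (77,212), (303,468) and (528,290). The drawer front's top edge runs from (57,195) to (248,70), and the white bar is at (382,262). The side crop gives the top corners (80,308), (470,265), (60,130) and (415,98).

```bash
cat > fit.py <<'E'
from h import *
from scipy.optimize import least_squares
S=Rt('scene');D=Rt('side')
s=lambda u,v:np.array([(u+.5)/5-.5+265,(v+.5)/5-.5+205])
d=lambda u,v:np.array([(u+.5)/6-.5+235,(v+.5)/6-.5+150])
L=[(-90,75),(-90,-75),(90,-75),(90,75)]
so=[s(298,68),s(77,212),s(303,468),s(528,290)]
do=[d(470,265),d(415,98),d(60,130),d(80,308)]
def W(p,x,y,z): c,n=np.cos(p[2]),np.sin(p[2]); return [p[0]+c*x-n*y,p[1]+n*x+c*y,z]
def f(p,cams): return np.concatenate([proj(C,W(p,*l,85))-o for C,obs in cams for l,o in zip(L,obs)])
for cams in ([(S,so)],[(D,do)],[(S,so),(D,do)]):
    r=least_squares(f,[700,0,0],args=(cams,),x_scale=[100,100,.1]); print(r.x.round(3),r.fun.round(1))
p=r.x; c,n=np.cos(p[2]),np.sin(p[2])
def loc(X): a=np.array(X[:2])-p[:2]; return np.round([c*a[0]+n*a[1],-n*a[0]+c*a[1]],1)
for uv in [(57,195),(248,70)]: print('drawer',loc(onz(S,s(uv[0],uv[1]),58)))
for z in (105,115,125,135): print('bar',z,loc(onz(S,s(382,262),z)))
# block rear-left etc
for z in (88,95,100,105,112): print('blk',z,[loc(onz(S,s(*q),z)) for q in [(377,227),(447,295),(330,383),(262,311)]])
E
python3 fit.py
```

```text
[ 6.39308e+02 -9.14240e+01  2.69000e-01] [ 0.6 -1.  -1.1  1.  -0.6 -0.2  1.2  0. ]
[ 6.36354e+02 -9.10600e+01  2.79000e-01] [ 1.2 -0.2  1.3 -0.4 -1.4  0.3 -1.1 -0.2]
[ 6.37841e+02 -9.13740e+01  2.73000e-01] [ 0.2 -1.4 -1.3  0.6 -0.7 -0.7  1.  -0.6  0.5 -0.2  1.  -0.4 -1.7  0.1
 -1.8 -0.4]
drawer [-119.6  -64.1]
drawer [-118.2   62.7]
bar 105 [40.3 18.8]
bar 115 [44.8 14.6]
bar 125 [49.2 10.3]
bar 135 [53.7  6.1]
blk 88 [array([15.7, 37.5]), array([67.5, 38.1]), array([ 67.6, -37.4]), array([ 16.2, -37.2])]
blk 95 [array([19. , 34.5]), array([70.3, 35.1]), array([ 70.5, -39.9]), array([ 19.4, -39.8])]
blk 100 [array([21.3, 32.3]), array([72.4, 32.9]), array([ 72.6, -41.7]), array([ 21.7, -41.6])]
blk 105 [array([23.6, 30.1]), array([74.5, 30.7]), array([ 74.6, -43.6]), array([ 24. , -43.4])]
blk 112 [array([26.8, 27.1]), array([77.3, 27.6]), array([ 77.5, -46.1]), array([ 27.2, -45.9])]
```

View pics/wrist0.png

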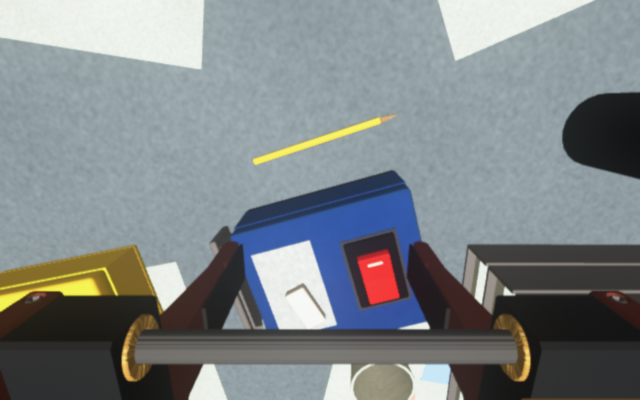

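The wrist view confirms the layout, with the rocker bar at (375,266) and the drawer at the left. The block looks low (about 3 mm), and the drawer is out about 21 mm. I'll check clearance to the yellow look-alike and the tool axes.

```bash
python3 -c "
from h import *
o=readout.get_obs(); print(o['t'],o['ee_pos'],o['orientation'],o['width']); print(cv2.Rodrigues(np.array(o['orientation']))[0].round(2))
S=Rt('scene')
for uv in [(211,181),(249,149),(291,182),(246,213)]: print(onz(S,uv,85).round())
p=[637.8,-91.4,.273];c,n=np.cos(p[2]),np.sin(p[2])
for l in [(-165,0),(-98,0),(40,24)]: print(l,p[0]+c*l[0]-n*l[1],p[1]+n*l[0]+c*l[1])
"
```

```text
0.15 [6.24655995e+02 2.98214083e-02 3.02037825e+02] [-2.22078962e+00 -2.22079601e+00  1.35677203e-03] 88.03599417640612
[[-0.  1. -0.]
 [ 1.  0.  0.]
 [ 0. -0. -1.]]
[ 288. -281.   85.]
[ 214. -144.   85.]
[383. -79.  85.]
[ 434. -228.   85.]
(-165, 0) 478.91054956209484 -135.88755488381548
(-98, 0) 543.4292961035472 -117.8229113855389
(40, 24) 669.8477375776038 -57.50394541901612
```

>>> servo_tool(plan=[[[1, -0.66, -0.66, 0, 0, 0, 0.626], [1, -0.66, -0.66, 0, 0, 0, 0.626], [1, -0.66, -0.66, 0, 0, 0, 0.626], [1, -0.66, -0.66, 0, 0, 0, 0.626], [1, -0.66, -0.66, 0, 0, 0, 0.626]]])

```text
t: 0.57
ee_pos: [491.5, -132.7, 302.4]
orientation: [-1.894, -2.506, 0.0]
ft_force: [0.7, -0.9, 0.6]
width: 57.8
grasp_force: 0.0
```

>>> servo_tool(plan=[[[1, 0, 0, -0.8, 0, 0, 0], [1, 0, 0, -0.8, 0, 0, 0], [1, 0, 0, -0.8, 0, 0, 0], [1, 0, 0, -0.5, 0, 0, 0], [1, 0, 0, 0, 0, 0, 0]]])

```text
t: 0.98
ee_pos: [490.5, -131.5, 182.9]
orientation: [-1.895, -2.497, 0.004]
ft_force: [-0.9, 0.7, -0.0]
width: 24.6
grasp_force: 0.0
```

```bash
python3 -c "
from h import *
o=readout.get_obs(); print(o['t'],o['ee_pos'],o['orientation'],o['width'],o['ft_force'])
a=save('scene','s1.png')[170:330,230:400];w=save('wrist','w1.png')[100:400,100:540]
a=cv2.resize(a,None,fx=2.5,fy=2.5); c=np.zeros((400,880,3),np.uint8)
c=np.zeros((400,800,3),np.uint8); c[:,:400]=cv2.resize(a,(400,376+24)); c[:273,400:]=cv2.resize(w,(400,273))
cv2.imwrite('pics/m1.png',c[:,:,::-1])
"
```

```text
0.9833 [ 490.53161967 -131.46709978  182.94328221] [-1.89462957 -2.49729838  0.00414667] 24.55797094715785 [-0.87231301  0.66368939 -0.01517803]
```

View pics/m1.png

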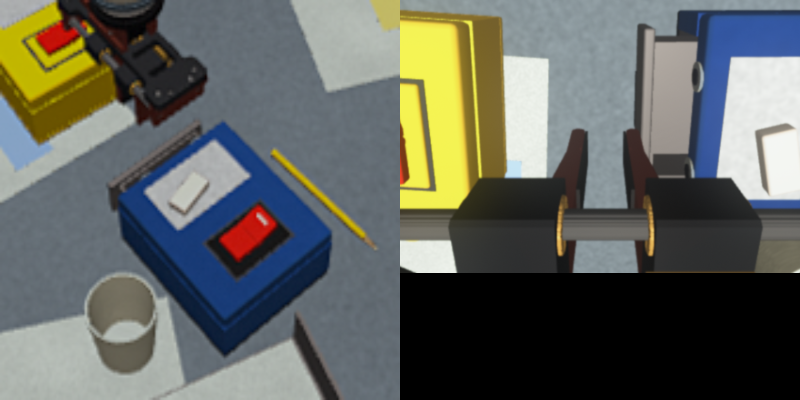

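The fingers stand clear between the yellow look-alike and the drawer front, and they're parallel to the drawer. Lowering to push height next.

>>> servo_tool(plan=[[[1, 0, 0, -0.8, 0, 0, 0], [1, 0, 0, -0.78, 0, 0, 0], [1, 0, 0, 0, 0, 0, 0], [1, 0, 0, 0, 0, 0, 0]]])

```text
t: 1.42
ee_pos: [493.1, -131.9, 124.0]
orientation: [-1.897, -2.502, 0.001]
ft_force: [0.7, -0.1, 0.9]
width: 0.8
grasp_force: 0.0
```

>>> servo_tool(plan=[[[1, 0.1, 0.027, 0, 0, 0, 0], [1, 0.1, 0.027, 0, 0, 0, 0], [1, 0.1, 0.027, 0, 0, 0, 0], [1, 0, 0, 0, 0, 0, 0]]])

```text
t: 1.75
ee_pos: [507.0, -128.8, 125.1]
orientation: [1.896, 2.501, 0.002]
ft_force: [-0.5, 0.1, 0.3]
width: 0.3
grasp_force: 0.0
```

>>> servo_tool(plan=[[[1, 0.06, 0.017, 0, 0, 0, 0], [1, 0.06, 0.017, 0, 0, 0, 0], [1, 0.06, 0.017, 0, 0, 0, 0], [1, 0.06, 0.017, 0, 0, 0, 0]]])

```text
t: 2.08
ee_pos: [514.2, -125.9, 123.4]
orientation: [-1.898, -2.502, 0.001]
ft_force: [-3.1, -0.3, 1.8]
width: 0.6
grasp_force: 1.6
```

>>> servo_tool(plan=[[[1, 0.05, 0.014, 0, 0, 0, 0], [1, 0.05, 0.014, 0, 0, 0, 0], [1, 0.05, 0.014, 0, 0, 0, 0], [1, 0.05, 0.014, 0, 0, 0, 0]]])

```text
t: 2.42
ee_pos: [522.5, -123.6, 123.3]
orientation: [-1.898, -2.503, 0.0]
ft_force: [-2.4, 0.4, 1.7]
width: 0.6
grasp_force: 1.6
```

>>> servo_tool(plan=[[[1, 0.03, 0.008, 0, 0, 0, 0], [1, 0.03, 0.008, 0, 0, 0, 0], [1, 0.03, 0.008, 0, 0, 0, 0], [1, 0, 0, 0, 0, 0, 0]]])

```text
t: 2.75
ee_pos: [526.3, -122.6, 123.3]
orientation: [-1.898, -2.503, -0.0]
ft_force: [-1.8, 0.5, -0.4]
width: 0.5
grasp_force: 1.0
```

>>> servo_tool(plan=[[[1, 0.02, 0.0055, 0, 0, 0, 0], [1, 0.02, 0.0055, 0, 0, 0, 0], [1, 0.02, 0.0055, 0, 0, 0, 0], [1, 0, 0, 0, 0, 0, 0]]])

```text
t: 3.08
ee_pos: [528.6, -122.1, 123.4]
orientation: [-1.898, -2.503, 0.0]
ft_force: [-3.4, 2.1, 0.0]
width: 0.9
grasp_force: 1.3
```

>>> servo_tool(plan=[[[1, 0.02, 0.0055, 0, 0, 0, 0], [1, 0.02, 0.0055, 0, 0, 0, 0], [1, 0, 0, 0, 0, 0, 0]]])

```text
t: 3.33
ee_pos: [530.3, -121.7, 123.4]
orientation: [-1.898, -2.503, 0.0]
ft_force: [-2.6, 1.1, -0.9]
width: 0.2
grasp_force: 1.3
```

>>> servo_tool(plan=[[[1, 0.02, 0.0055, 0, 0, 0, 0], [1, 0.02, 0.0055, 0, 0, 0, 0], [1, 0, 0, 0, 0, 0, 0]]])

```text
t: 3.58
ee_pos: [531.9, -121.3, 123.4]
orientation: [1.898, 2.503, -0.0]
ft_force: [-2.9, 0.3, -1.0]
width: 0.4
grasp_force: 1.3
```

>>> servo_tool(plan=[[[1, 0.02, 0.0055, 0, 0, 0, 0], [1, 0.02, 0.0055, 0, 0, 0, 0], [1, 0, 0, 0, 0, 0, 0]]])

```text
t: 3.83
ee_pos: [533.5, -120.9, 123.4]
orientation: [-1.898, -2.503, 0.0]
ft_force: [-3.4, 1.3, -1.7]
width: 0.7
grasp_force: 1.4
```

>>> servo_tool(plan=[[[1, 0.02, 0.0055, 0, 0, 0, 0], [1, 0, 0, 0, 0, 0, 0]]])

```text
t: 4.0
ee_pos: [533.6, -120.8, 123.4]
orientation: [-1.897, -2.503, 0.002]
ft_force: [-6.1, -0.9, 1.0]
width: 0.6
grasp_force: 3.0
```

>>> servo_tool(plan=[[[1, 0.02, 0.0055, 0, 0, 0, 0], [1, 0, 0, 0, 0, 0, 0]]])

```text
t: 4.17
ee_pos: [533.7, -120.7, 123.4]
orientation: [-1.896, -2.502, 0.003]
ft_force: [-8.6, -3.6, 3.0]
width: 0.9
grasp_force: 4.6
```

>>> servo_tool(plan=[[[1, -0.2, -0.055, 0, 0, 0, 0], [1, -0.4, -0.11, 0, 0, 0, 0], [1, 0, 0, 0.9, 0, 0, 0], [1, 0, 0, 1, 0, 0, 0], [1, 0, 0, 1, 0, 0, 0]]])

```text
t: 4.58
ee_pos: [511.1, -127.3, 240.8]
orientation: [1.898, 2.502, 0.001]
ft_force: [-0.2, -0.5, 0.9]
width: 0.2
grasp_force: 0.0
```

>>> servo_tool(plan=[[[1, 0, 0, 0.2, 0, 0, 0], [1, 0, 0, 0, 0, 0, 0]]])

```text
t: 4.75
ee_pos: [513.4, -127.7, 251.3]
orientation: [1.893, 2.496, 0.006]
ft_force: [0.5, -0.1, -0.4]
width: 0.7
grasp_force: 0.0
```

```bash
python3 -c "
from h import *
o=readout.get_obs(); print(o['t'],o['ee_pos'],o['ft_force'])
a=save('scene','s2.png')[200:320,260:390];w=save('wrist','w2.png')[100:400,100:540]
c=np.zeros((400,800,3),np.uint8); c[:369,:400]=cv2.resize(a,(400,369),interpolation=2); c[:273,400:]=cv2.resize(w,(400,273))
cv2.imwrite('pics/m2.png',c[:,:,::-1])
"
```

```text
4.75 [ 513.41784818 -127.73106018  251.26710041] [ 0.50096994 -0.09152622 -0.41723033]
```

View pics/m2.png

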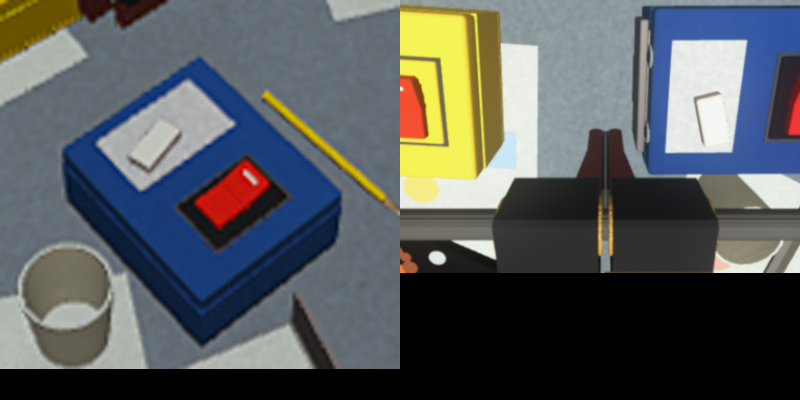

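The drawer looks home: it's hidden behind the housing in the scene view, and the wrist view shows only a thin strip at (643,85). The eraser, pencil and cup haven't moved. Next I go above the rocker's marked end.

>>> servo_tool(plan=[[[1, 0.785, 0.3475, 0, 0, 0, 0], [1, 0.785, 0.3475, 0, 0, 0, 0], [1, 0.785, 0.3475, 0, 0, 0, 0], [1, 0.785, 0.3475, 0, 0, 0, 0], [1, 0.785, 0.3475, 0, 0, 0, 0]]])

```text
t: 5.27
ee_pos: [668.5, -56.6, 244.4]
orientation: [-1.896, -2.501, 0.003]
ft_force: [0.6, -0.7, 0.4]
width: 0.7
grasp_force: 0.0
```

>>> servo_tool(plan=[[[1, 0, 0, -0.3, 0, 0, 0], [1, 0, 0, -0.3, 0, 0, 0], [1, 0, 0, -0.15, 0, 0, 0], [1, 0, 0, 0, 0, 0, 0], [1, 0, 0, 0, 0, 0, 0]]])

```text
t: 5.68
ee_pos: [666.3, -58.0, 215.9]
orientation: [-1.898, -2.5, 0.003]
ft_force: [0.9, -0.7, 0.3]
width: 0.6
grasp_force: 0.0
```

```bash
python3 -c "
from h import *
o=readout.get_obs(); print(o['t'],o['ee_pos'],o['ft_force'])
a=save('side','d3.png')[120:230,225:345];w=save('wrist','w3.png')[150:400,150:490]
c=np.zeros((400,800,3),np.uint8); c[:367,:400]=cv2.resize(a,(400,367),interpolation=2); c[:294,400:]=cv2.resize(w,(400,294))
cv2.imwrite('pics/m3.png',c[:,:,::-1])
"
```

```text
5.6833 [666.34796228 -58.04034611 215.93561347] [ 0.87197656 -0.74669003  0.33412509]
```

View pics/m3.png

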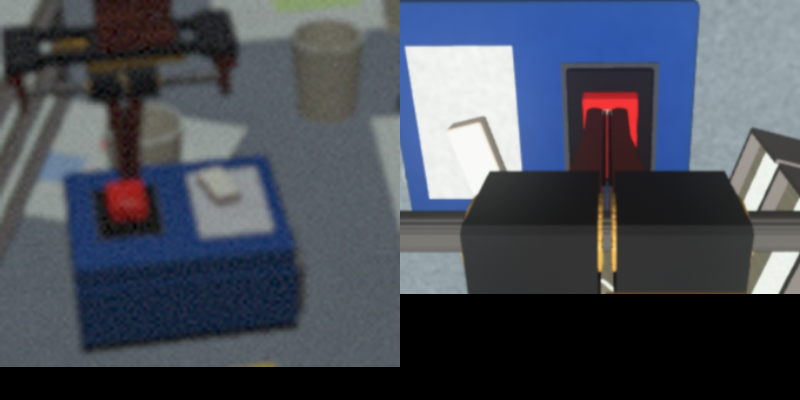

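The finger sits centred over the red rocker's marked end (wrist crop (608,100), rocker spanning 582 to 637). I'll descend while watching the force.

>>> servo_tool(plan=[[[1, 0.04, 0, -0.12, 0, 0, 0], [1, 0, 0, -0.12, 0, 0, 0], [1, 0, 0, 0, 0, 0, 0]]])

```text
t: 6.03
ee_pos: [669.2, -57.7, 207.2]
orientation: [-1.898, -2.502, 0.001]
ft_force: [-0.3, -0.3, -0.1]
width: 0.7
grasp_force: 0.0
```

>>> servo_tool(plan=[[[1, 0, 0, -0.05, 0, 0, 0], [1, 0, 0, -0.05, 0, 0, 0], [1, 0, 0, -0.05, 0, 0, 0], [1, 0, 0, 0, 0, 0, 0]]])

```text
t: 6.37
ee_pos: [669.4, -57.4, 201.4]
orientation: [-1.898, -2.503, 0.001]
ft_force: [-0.9, 0.5, -0.1]
width: 0.1
grasp_force: 0.0
```

>>> servo_tool(plan=[[[1, 0, 0, -0.04, 0, 0, 0], [1, 0, 0, -0.04, 0, 0, 0], [1, 0, 0, 0, 0, 0, 0]]])

```text
t: 6.62
ee_pos: [669.4, -57.5, 198.3]
orientation: [-1.898, -2.503, 0.0]
ft_force: [-0.4, -0.1, 1.1]
width: 0.3
grasp_force: 0.0
```

>>> servo_tool(plan=[[[1, 0, 0, -0.04, 0, 0, 0], [1, 0, 0, -0.04, 0, 0, 0], [1, 0, 0, 0, 0, 0, 0]]])

```text
t: 6.87
ee_pos: [669.4, -57.5, 195.1]
orientation: [-1.898, -2.503, 0.0]
ft_force: [-0.4, -0.5, 0.5]
width: 0.7
grasp_force: 0.0
```

>>> servo_tool(plan=[[[1, 0, 0, -0.03, 0, 0, 0], [1, 0, 0, -0.03, 0, 0, 0], [1, 0, 0, 0, 0, 0, 0]]])

```text
t: 7.12
ee_pos: [669.5, -57.5, 192.8]
orientation: [-1.898, -2.503, 0.0]
ft_force: [-0.5, -0.1, -0.2]
width: 0.2
grasp_force: 0.0
```

>>> servo_tool(plan=[[[1, 0, 0, -0.03, 0, 0, 0], [1, 0, 0, -0.03, 0, 0, 0], [1, 0, 0, 0, 0, 0, 0]]])

```text
t: 7.37
ee_pos: [669.4, -57.5, 190.4]
orientation: [-1.898, -2.503, 0.0]
ft_force: [-0.2, -0.3, 0.1]
width: 0.3
grasp_force: 0.0
```

>>> servo_tool(plan=[[[1, 0, 0, -0.03, 0, 0, 0], [1, 0, 0, 0, 0, 0, 0]]])

```text
t: 7.53
ee_pos: [669.5, -57.5, 189.3]
orientation: [-1.898, -2.503, 0.0]
ft_force: [0.5, -1.0, 0.8]
width: 0.7
grasp_force: 0.0
```

>>> servo_tool(plan=[[[1, 0, 0, -0.03, 0, 0, 0], [1, 0, 0, 0, 0, 0, 0]]])

```text
t: 7.7
ee_pos: [669.5, -57.5, 188.1]
orientation: [-1.898, -2.503, 0.0]
ft_force: [0.7, 0.3, -0.2]
width: 0.5
grasp_force: 0.0
```

>>> servo_tool(plan=[[[1, 0, 0, -0.03, 0, 0, 0], [1, 0, 0, 0, 0, 0, 0]]])

```text
t: 7.87
ee_pos: [669.5, -57.5, 186.9]
orientation: [-1.898, -2.503, 0.0]
ft_force: [-0.2, 0.2, -0.2]
width: 0.4
grasp_force: 0.0
```

>>> servo_tool(plan=[[[1, 0, 0, -0.03, 0, 0, 0], [1, 0, 0, 0, 0, 0, 0]]])

```text
t: 8.03
ee_pos: [669.7, -57.5, 186.3]
orientation: [1.898, 2.503, 0.0]
ft_force: [-1.6, 0.5, 3.7]
width: 0.5
grasp_force: 2.1
```

>>> servo_tool(plan=[[[1, 0, 0, -0.03, 0, 0, 0], [1, 0, 0, 0, 0, 0, 0]]])

```text
t: 8.2
ee_pos: [669.7, -57.3, 185.6]
orientation: [1.898, 2.503, 0.001]
ft_force: [-2.4, 0.8, 8.4]
width: 0.3
grasp_force: 4.4
```

>>> servo_tool(plan=[[[1, 0, 0, -0.03, 0, 0, 0], [1, 0, 0, 0, 0, 0, 0]]])

```text
t: 8.37
ee_pos: [669.6, -56.9, 184.4]
orientation: [-1.898, -2.503, -0.001]
ft_force: [-2.6, 2.1, 8.5]
width: 0.5
grasp_force: 3.8
```

>>> servo_tool(plan=[[[1, 0, 0, -0.03, 0, 0, 0], [1, 0, 0, -0.03, 0, 0, 0]]])

```text
t: 8.53
ee_pos: [669.6, -56.8, 181.9]
orientation: [-1.898, -2.503, -0.001]
ft_force: [-1.2, 2.3, 4.4]
width: 0.3
grasp_force: 1.6
```

>>> servo_tool(plan=[[[1, 0, 0, -0.025, 0, 0, 0], [1, 0, 0, 0, 0, 0, 0]]])

```text
t: 8.7
ee_pos: [669.5, -57.5, 179.9]
orientation: [1.898, 2.503, -0.0]
ft_force: [0.1, -0.1, -0.4]
width: 0.4
grasp_force: 0.0
```

>>> servo_tool(plan=[[[1, 0, 0, -0.02, 0, 0, 0], [1, 0, 0, 0, 0, 0, 0]]])

```text
t: 8.87
ee_pos: [669.5, -57.6, 178.9]
orientation: [-1.898, -2.503, 0.001]
ft_force: [0.2, -0.9, -0.3]
width: 0.8
grasp_force: 0.0
```

The force dropped to zero, so the rocker has snapped over. I'll retreat straight up and then away.

>>> servo_tool(plan=[[[1, 0, 0, 0.3, 0, 0, 0], [1, 0, 0, 0.8, 0, 0, 0], [1, 0, 0, 0.9, 0, 0, 0], [1, 0, 0, 0.9, 0, 0, 0], [1, -0.8, 0, 0, 0, 0, 0]]])

```text
t: 9.28
ee_pos: [644.7, -58.1, 304.6]
orientation: [1.889, 2.491, 0.014]
ft_force: [0.8, 0.1, 1.0]
width: 0.5
grasp_force: 0.0
```

>>> servo_tool(plan=[[[1, -0.9, 0, 0, 0, 0, 0], [1, -0.9, 0, 0, 0, 0, 0], [1, -0.5, 0, 0, 0, 0, 0], [1, 0, 0, 0, 0, 0, 0]]])

```text
t: 9.62
ee_pos: [541.7, -57.4, 296.0]
orientation: [-1.898, -2.501, 0.002]
ft_force: [0.1, 0.0, -0.7]
width: 0.3
grasp_force: 0.0
```

```bash
python3 -c "
from h import *
o=readout.get_obs(); print(o['t'],o['ee_pos'],o['ft_force'])
a=save('scene','s4.png')[200:320,260:390];w=save('wrist','w4.png')[100:400,200:640]
c=np.zeros((400,800,3),np.uint8); c[:369,:400]=cv2.resize(a,(400,369),interpolation=2); c[:273,400:]=cv2.resize(w,(400,273))
cv2.imwrite('pics/m4.png',c[:,:,::-1])
"
```

```text
9.6167 [541.68636608 -57.42465367 296.00417916] [ 0.07767028  0.00595293 -0.72353645]
```

View pics/m4.png

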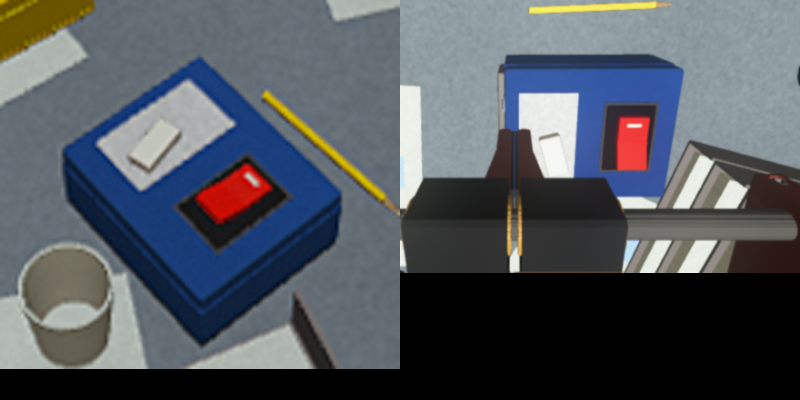

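The rocker's marked end is now down (bar at (252,180), was (250,177)) and the off end is raised. The drawer is home and nothing else has moved, so I'm handing in.

```bash
python3 -c "
from workcell import close_job
print(close_job())"
```

```text
the job is handed in; nothing more can be done
None
```

I pushed the drawer fully home, then switched the sharpener on with one gentle push of the rocker; it stayed on in the last picture, nothing else looked moved, and the job is handed in.

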